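Load a float bowl on the sprung leak-test pad and latch it down

ROBOT

A 6-joint arm with a two-finger parallel gripper is mounted at the origin on the work surface. World frame = base frame: x ahead of the robot, y to its left, z up, the work surface at z = 0. Lengths are in mm, angles in rad, forces in N, time in s.
With the tool pointing down it reaches from about 350 to 775 mm from the base axis. Payload 7.3 kg.
Tool frame: the origin (TCP) lies between the finger pads; the fingertips stand 22 mm ahead of it and the grasp point (between the pads) lies 3 mm ahead of it; z points along the fingers, x is the direction in which the jaws open and shut, and the axes are right-handed (so a half turn about z gives the same grasp; the last joint's range is limited). The gripper opens to 92 mm and grips with 3 to 60 N. Pads are 19 mm wide; open, the fingers measure 130 mm over their backs; the gripper's body (75 mm by 190 mm) begins 47 mm behind the grasp point.
Start: joints at [1.168, 0.342, 1.524, -0, 1.275, -0.146], TCP at [133.326, 507.806, 248.741] pointing down, gripper open.
Joint ranges: [-2.53, 2.53], [-0.77, 2.02], [0.04, 2.7], [-1, 4.14], [0.28, 2.66], [-3.11, 3.11]. Speed limits (rad/s): [2.57, 2.57, 3.14, 3.14, 3.14, 3.14].

INTERFACE

Orientations are given as [roll, pitch, yaw] about the fixed x, y, z axes, in that order (R = Rz(yaw) Ry(pitch) Rx(roll)).
In Python, from plant import * gives the robot as it stands. The module is installed in compiled form; this text tells all that it offers.
- The arm moves only by the shell command python3 -m handwheel 'ROWS' [OPENING]. ROWS is a JSON object of lists of equal length, an entry for each row: "translation": the shift along the world's x, y, z in units of 15 cm (1.0 is 15 cm), a list of three; "twist": the turn about the world's z in units of 90 degrees (1.0 is 90 degrees). In form: {"translation": [[tx, ty, tz], ...], "twist": [twist, ...]}. A call has exactly 8 rows; each row shifts and turns the pose as measured when the row begins; what a row does not reach is not made up. A row lasts 1/8 s, in which the tool goes at most 62.5 mm and 10.7 degrees, less where a joint would pass 70% of its speed; a pose out of reach is approached as far as the arm can. A call with a number of a shift or a turn outside -1 to 1 is refused whole. A call with a gripper value outside its range is refused whole. OPENING is the closure in counts, from 0 (fully open) to 255 (shut), set as the call begins (- or left out, the last holds). The fingers move at their own pace and stop on an object; the grip force is fixed at half the most. Time passes only in rows, so rows that do not move let the fingers close, or fill a call up. It gives the time, the measured TCP pose, the force and the opening at its end, in the units of the state.
- get_obs(): the state, without advancing time (a new reading comes with each control period).
- capture(name): name is "scene" or "side" or "wrist"; returns a dict with "img" (420x560x3 uint8, red, green, blue), "vertical_fov" (degrees; the focal length in pixels is half the picture's height over the tangent of half this angle, whatever the lens; pixels are square), "cx", "cy" (the principal point, pixels), "distortion" ([k1, k2, p1, p2, k3] as OpenCV has them; the pictures are not rectified), "world_from_camera" (4x4, takes a point from camera to world coordinates). Camera axes: x right, y up, looking along -z (the intrinsics and any distortion apply to the point x, -y, -z); pixel columns grow to the right and rows downward; lengths in mm; the calibration is good to about 2 mm. A picture is of the moment at which its call begins. There is no depth.
- close_job(): hands the job in, once; it reports no verdict.
Trained networks look in the newest picture that a camera, given by its name, has taken for a name from the list of things; names that differ only in an ending like _2 or _b are one class to them, and where a whole thing is asked for, a point or a joint stands for the part that bears it (a point fixed in the world has none). Each returns a list of dicts, best first, with "score" (0 to 1); they miss things now and then, are a little off and sometimes report something else, mostly with a low value. They report only what shows in the picture. A call takes as long as a camera call. They do not tell look-alikes from the thing itself.
- search_frame(camera, label): "position" ([x, y, z] in mm, in the coordinates of the camera as it stood for that picture, good to about 4 mm: the middle of the surface that is visible of it).
- spot_point(camera, label): "position" ([x, y, z] in mm, in the coordinates of the camera as it stood for that picture, good to about 4 mm: a listed point, or the origin of a listed thing).
The state is a dict: "time": time; "joint_positions": joint angles; "dq": joint speeds; "tau": joint torques, N m; "tool_pos": TCP position; "tcp_rot": TCP orientation; "contact_force": force on the tool from outside, world axes, zero at the start; "moment": the same for the moment, N m; "grip_width": finger opening in mm.
Only numpy, scipy, OpenCV 4.12 (cv2) and the standard library are available. Lean on these libraries where they do the work, as an engineer would, in place of code of your own. Each camera call takes 0.05 s, during which the arm holds its last target.

TASK

Set the loose float bowl, open side down as it already lies, in the middle of the leak tester's sprung rubber pad and square with it. Then press it down with the pad and hold it there until the sliding bolt has slid out fully over the pad's tongue, and let go so that the bolt alone keeps the pad and the bowl down.

Things in the scene. Friction and masses are not known exactly. Their poses are not given: they have to be found in the camera images.
- bowl_mid (a point): Centre, half-way up, of the float bowl: loose aluminium block 45 mm high, 0.15-0.31 kg. Lowest 5 mm: flange 78 x 54 mm; above, a flat-topped straight body 66 (x) by 44 mm (y): grip across the 44, fingertips above the flange. Brass plug on its -x end. z up. Bystanders, also aluminium: flat slab 84 x 50 x 16 mm, round pod 62 mm wide, whole carburettor.
- pad_top (a point): Centre of the top face of the tester's sprung pad: black rubber, 120 (x) by 100 mm (y), z up, 75 mm above the bench when up; this point sinks with it. A tongue sticks out at +x to 78 mm from here; beyond it the bolt's grey guide, to x = 133 mm, 4 mm higher than the raised pad; black bolt knob at x = 127 mm, 22 mm higher (x = 113 once out). Low gauge at -x. Tester is fixed.
- pad (a joint): How far the pad is pressed down, m: 0 up, 0.020 at its lower stop. Springs push it up: with the bowl on it, about 6 N more starts it sinking and 12 N reaches the stop; the bowl's weight alone does not sink it. Pressed more than 14 mm, it lets the bolt slide over the tongue; latched and let go it rests at about 0.014.
- bolt (a joint): How far the steel bolt has slid out towards the pad, over its tongue, m: 0 back (the tongue blocks it while the pad is up), 0.014 fully out, caught. Its own damped spring drives it: about 1.2 s while the pad is held down 0.015 to 0.020. Let go too soon, it stays part-way or the pad springs up.
Things that resemble listed ones, but are neither listed nor needed, are in the scene too. What is shaped like the part that bears bowl_mid but pink or turquoise is not meant.

How it is judged (in metres and radians):
On the way, in this order (a step that is already met when the one before it is completed fails the run):
1. the bowl stands on the pad, in the middle of it, the bolt still back (horizontal distance between bowl_mid and pad_top below 0.014 m and z of bowl_mid in the frame of pad_top below 0.026 m and value of joint bolt below 0.004 m).
2. the pad is pressed down and the bolt has caught (value of joint bolt above 0.01 m and value of joint pad above 0.011 m), for 0.2 s.
At the end, for the whole second after the job is handed in: The bolt is out more than 10 mm and the pad is kept down by more than 11 mm and at rest; the bowl stands flat on the pad (within 6 degrees of upright, flange on the rubber), its centre within 14 mm of the pad's centre, its long side within 12 degrees of the pad's long side, either way round (all of step 2 and horizontal distance between bowl_mid and pad_top below 0.014 m and z of bowl_mid in the frame of pad_top between 0.018 and 0.026 m and angle between the x axis of bowl_mid and the x axis of pad_top, either way round below 0.21 rad and angle between bowl_mid's own z axis and vertical below 0.1 rad and velocity of joint pad between -0.01 and 0.01 m/s); the robot touches nothing.
It also fails if it takes over 40 s, if anything falls off the work surface, if the arm or the gripper's body presses on something with over 40 N, if the wrist force passes 120 N, or if a joint passes its speed limit or range.

## Working session

There is one attempt and no reset: what is moved stays moved. The work goes in short steps, Python scripts to look and compute and a shell command to move; the robot and the scene stay as the last step left them, time stands still between calls to the robot, and variables do not carry over. Pictures are saved under pics/ and viewed, and the job is handed in when it is done.

```bash
mkdir -p pics; cat > h.py <<'E'
from plant import *
import numpy as np, cv2
def K(c):
    h,w=c["img"].shape[:2]; f=h/2/np.tan(np.radians(c["vertical_fov"])/2)
    return np.array([[f,0,c["cx"]],[0,f,c["cy"]],[0,0,1.]])
def toworld(c,p): return (np.array(c["world_from_camera"])@np.r_[p,1])[:3]
def topix(c,P):
    p=np.linalg.inv(np.array(c["world_from_camera"]))@np.r_[P,1]
    q=np.array([[p[0],-p[1],-p[2]]],float)
    return cv2.projectPoints(q,np.zeros(3),np.zeros(3),K(c),np.array(c["distortion"],float))[0].ravel()
def onplane(c,uv,z):
    u=cv2.undistortPoints(np.array([[uv]],float),K(c),np.array(c["distortion"],float)).ravel()
    M=np.array(c["world_from_camera"]); d=M[:3,:3]@np.array([u[0],-u[1],-1]); o=M[:3,3]
    return o+d*(z-o[2])/d[2]
def save(c,n): cv2.imwrite("pics/"+n,c["img"][:,:,::-1])
E
python3 - <<'E'
from h import *
np.set_printoptions(precision=1,suppress=True)
for n in ["scene","side","wrist"]:
    c=capture(n); save(c,n+"0.png")
    print(n,np.array(c["world_from_camera"])[:3,3])
    for l in ["bowl_mid","pad_top"]:
        for fn in (spot_point,search_frame):
            for d in fn(n,l):
                P=toworld(c,d["position"]); print(l,fn.__name__,round(d["score"],2),P,topix(c,P))
o=get_obs(); print(o)
E
```

```text
scene [1091.2  516.5  902.6]
bowl_mid call 0.7 [654.9  19.1  23.3] [256.  253.1]
bowl_mid call 0.59 [ 644.8 -125.9   25.3] [212.7 215.2]
bowl_mid call 0.95 [664.4  30.1  41.2] [256.1 253.5]
bowl_mid call 0.89 [638.2 161.5  47. ] [313.1 279.5]
pad_top call 0.76 [538.5 329.9  78.9] [418.  287.1]
pad_top call 0.91 [549.4 334.5  77.5] [416.7 292.6]
side [  51.5 -850.1  664.5]
bowl_mid call 0.8 [634.4 150.2  20.4] [267.2 196.4]
bowl_mid call 0.67 [ 648.1 -127.9   23.1] [337.8 250.4]
bowl_mid call 0.65 [536.4 336.2  74.1] [200.  156.4]
bowl_mid call 0.6 [655.7  15.8  21.8] [303.7 218.7]
bowl_mid call 0.75 [648.3   1.6  31.7] [304.6 218.7]
bowl_mid call 0.63 [ 635.3 -142.2   32.4] [337.3 251.9]
bowl_mid call 0.62 [623.  125.7  28.7] [268.2 198.8]
pad_top call 0.59 [535.  337.2  74.2] [199.4 156.3]
pad_top call 0.73 [532.  322.9  72.6] [200.5 159.2]
wrist [ 68.6 525.1 383.8]
{'time': 0.75, 'joint_positions': array([ 1.2,  0.3,  1.5, -0. ,  1.3, -0.1]), 'dq': array([-0., -0., -0.,  0.,  0.,  0.]), 'tau': array([ -0. , -43.1, -24.4,   0.1,   0. ,   0. ]), 'tool_pos': array([133.3, 507.8, 248.8]), 'tcp_rot': array([ 3.1, -0. ,  1.3]), 'contact_force': array([ 0.1,  0.5, -0.4]), 'moment': array([-0.,  0., -0.]), 'grip_width': 91.69652720828206}
```

View pics/scene0.png

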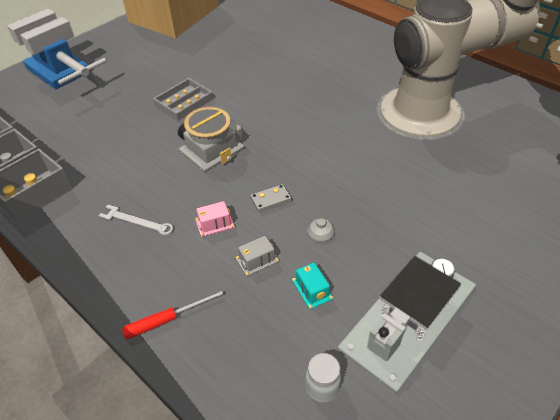

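View pics/side0.png

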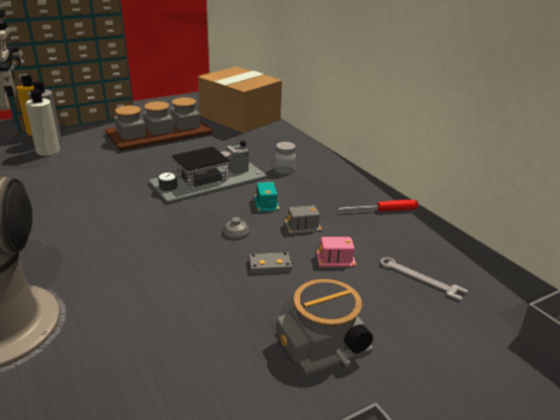

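```bash
python3 - <<'E'
import cv2,numpy as np
a=cv2.imread("pics/scene0.png")
def cr(x,y,w,h,W,H): return cv2.resize(a[y:y+h,x:x+w],(W,H),interpolation=cv2.INTER_CUBIC)
cv2.imwrite("pics/crop0.png",cr(170,160,200,150,800,600))
cv2.imwrite("pics/crop1.png",cr(340,220,200,150,800,600))
E
```

```text
(no output)
```

View pics/crop0.png

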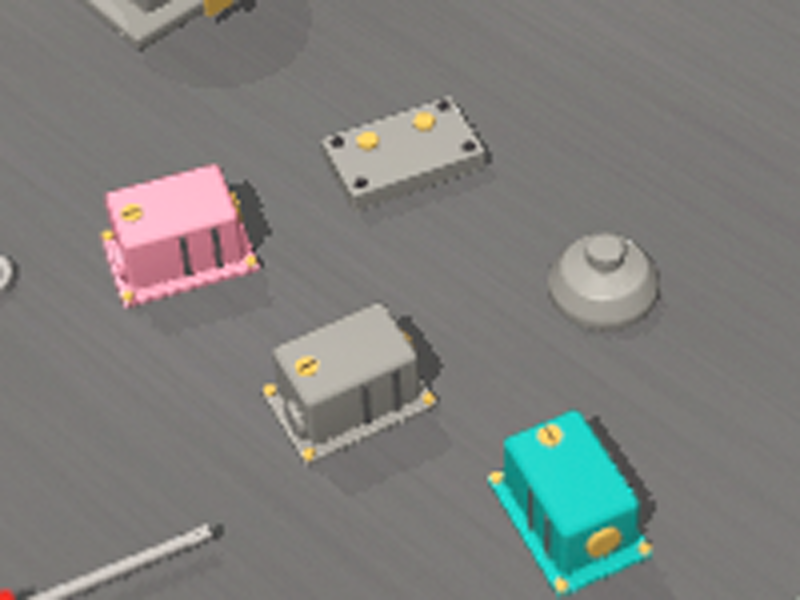

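View pics/crop1.png

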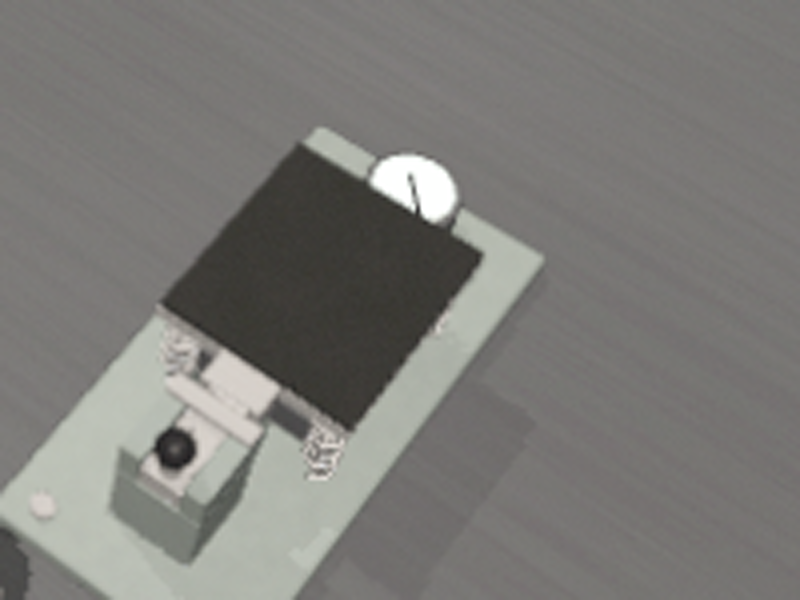

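The grey bowl at (256,253) is the one I want. The pink (214,218) and turquoise (313,285) copies are excluded by colour. The slab (271,197), the pod (320,230) and the carburettor (212,140) have the wrong shape. The tester is at (410,310), with its guide and knob at the image's lower left. Next I measure the corners.

```bash
python3 - <<'E'
from h import *
np.set_printoptions(precision=2,suppress=True)
c=capture("scene")
def f(pts,off,z):
    P=np.array([onplane(c,(np.array(p)+.5)/4-.5+np.array(off),z)[:2] for p in pts])
    d=np.roll(P,-1,0)-P
    print("centre",P.mean(0) if len(P)==4 else (P[0]+P[2])/2,"len",np.linalg.norm(d,axis=1),"ang",np.degrees(np.arctan2(d[:,1],d[:,0])))
    print(P)
f([(273,350),(380,304),(416,352),(307,400)],(170,160),45)
f([(264,392),(310,460),(437,400)],(170,160),5)
f([(305,143),(483,255),(350,432),(160,303)],(340,220),75)
print("knob",onplane(c,(340+177/4,220+447/4),97))
o=get_obs(); print(o["tool_pos"],o["tcp_rot"])
E
```

```text
centre [655.56  20.74] len [62.29 37.44 62.57 37.42] ang [ 160.89   73.58  -19.12 -106.85]
[[679.63  -7.39]
 [620.77  13.  ]
 [631.36  48.92]
 [690.47  28.42]]
centre [654.58  21.04] len [51.38 75.68 92.55] ang [ 73.55 162.09 -51.62]
[[683.31 -15.24]
 [697.87  34.04]
 [625.85  57.31]]
centre [536.93 335.46] len [ 96.52 120.14  99.68 121.74] ang [  89.79    1.94  -89.25 -179.57]
[[476.31 285.95]
 [476.67 382.47]
 [596.73 386.54]
 [598.04 286.87]]
knob [665.06 340.74  97.  ]
[133.33 507.8  248.77] [ 3.14 -0.    1.31]
```

```bash
python3 -m handwheel '{"translation": [[0.29,-0.27,0],[0.29,-0.27,0],[0.29,-0.27,0],[0.29,-0.27,0],[0.29,-0.27,0],[0.29,-0.27,0],[0.29,-0.27,0],[0.29,-0.27,0]], "twist": [-0.03,0,0,0,0,0,0,0]}' 0
```

```text
time: 1.8
tool_pos: [488.1, 175.8, 249.9]
tcp_rot: [3.139, -0.005, 1.274]
contact_force: [1.5, 0.3, -0.4]
grip_width: 91.9
```

```bash
python3 -m handwheel '{"translation": [[0.28,-0.26,-0.05],[0.28,-0.26,-0.05],[0.28,-0.26,-0.1],[0.19,-0.18,-0.1],[0.05,-0.05,-0.1],[0,0,0],[0,0,0],[0,0,0]], "twist": [0,0,0,0,0,0,0,0]}' 0
python3 - <<'E'
from h import *
np.set_printoptions(precision=1,suppress=True)
c=capture("wrist"); save(c,"w1.png"); print(np.array(c["world_from_camera"]))
for d in spot_point("wrist","bowl_mid"): P=toworld(c,d["position"]); print(d["score"],P,topix(c,P))
print(topix(c,[655,20.5,45]))
E
```

```text
time: 2.8
tool_pos: [655.9, 17.2, 188.4]
tcp_rot: [3.137, -0.007, 1.271]
contact_force: [-0.2, 0.4, -0.3]
grip_width: 91.9
[[  0.3  -0.9  -0.2 591.2]
 [  1.    0.3   0.1  36.6]
 [  0.   -0.3   1.  323.3]
 [  0.    0.    0.    1. ]]
0.91 [ 647.5 -122.8   21.6] [148.8 222.4]
0.86 [657.7  16.   22.5] [280.4 192.7]
0.72 [633.  155.6  19.8] [411.4 126.2]
[284.2 194.1]
```

View pics/w1.png

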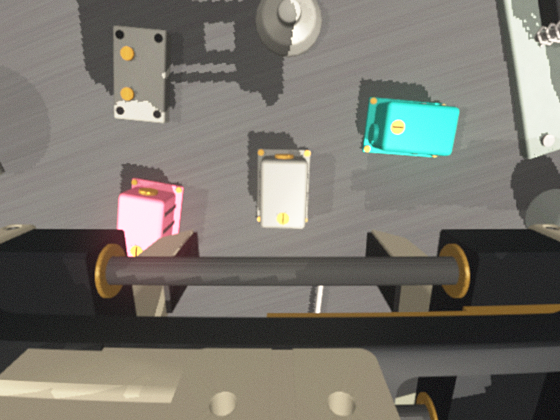

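The grey bowl sits between the fingers at (284,190), the pink one is at (150,210) left and the turquoise at (412,127). I'll refine its pose from this picture.

```bash
python3 - <<'E'
from h import *
c=capture("wrist"); a=c["img"][135:240,225:345][:,:,::-1]
a=cv2.resize(a,None,fx=5.5,fy=5.5,interpolation=cv2.INTER_CUBIC); cv2.imwrite("pics/w1c.png",a); print(a.shape)
E
```

```text
(578, 660, 3)
```

View pics/w1c.png

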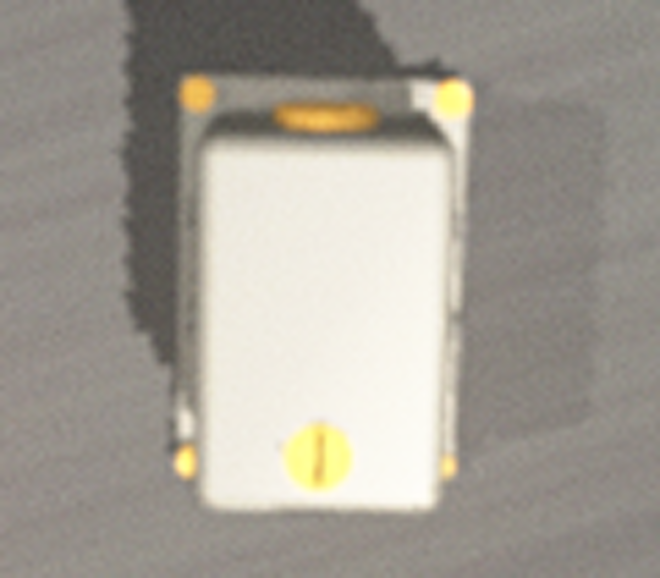

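```bash
python3 - <<'E'
from h import *
np.set_printoptions(precision=1,suppress=True)
c=capture("wrist")
def f(pts,z):
    P=np.array([onplane(c,(np.array(p)+.5)/5.5-.5+np.array((225,135)),z)[:2] for p in pts])
    d=np.roll(P,-1,0)-P
    print("centre",P.mean(0),"len",np.linalg.norm(d,axis=1),"ang",np.degrees(np.arctan2(d[:,1],d[:,0])))
f([(202,142),(450,142),(441,508),(202,508)],45)
f([(198,94),(454,98),(446,466),(185,463)],5)
o=get_obs(); print(o["tool_pos"],np.degrees(o["tcp_rot"]))
E
```

```text
centre [655.7  19.3] len [40.4 63.1 41.2 63. ] ang [  72.7  -17.5 -107.3  161.8]
centre [656.3  18.9] len [47.4 71.6 51.1 71.8] ang [  71.8  -17.3 -108.   159.7]
[656.3  16.6 188.3] [179.7  -0.4  72.8]
```

```bash
python3 -m handwheel '{"translation": [[0,0.018,-0.25],[0,0,-0.25],[0,0,-0.25],[0,0,-0.2],[0,0,-0.08],[0,0,-0.02],[0,0,0],[0,0,0]], "twist": [0,0,0,0,0,0,0,0]}' 0
```

```text
time: 4.0
tool_pos: [658.8, 20.6, 32.9]
tcp_rot: [3.126, -0.009, 1.272]
contact_force: [-0.4, -0.5, 0.8]
grip_width: 91.7
```

```bash
python3 -m handwheel '{"translation": [[-0.015,-0.008,-0.01],[0,0,0],[0,0,0],[0,0,0],[0,0,0],[0,0,0],[0,0,0],[0,0,0]], "twist": [0,0,0,0,0,0,0,0]}' 0; python3 -m handwheel '{"translation": [[0,0,0],[0,0,0],[0,0,0],[0,0,0],[0,0,0],[0,0,0],[0,0,0],[0,0,0]], "twist": [0,0,0,0,0,0,0,0]}' 255
```

```text
time: 5.0
tool_pos: [657.3, 19.1, 33.1]
tcp_rot: [3.123, -0.01, 1.272]
contact_force: [-0.1, 0.2, 0.8]
grip_width: 91.9
time: 6.0
tool_pos: [657.2, 19.1, 33.1]
tcp_rot: [3.123, -0.01, 1.272]
contact_force: [-0.5, 0.4, 0.9]
grip_width: 43.9
```

```bash
python3 -m handwheel '{"translation": [[0,0,0.2],[0,0,0.3],[0,0,0.3],[0,0,0.25],[-0.05,0.15,0],[-0.1,0.26,0],[-0.13,0.34,0],[-0.13,0.34,0]], "twist": [0,0,0,0,0.05,0.05,0.05,0.05]}' 255; python3 -m handwheel '{"translation": [[-0.13,0.34,0],[-0.13,0.34,0],[-0.1,0.25,0],[-0.05,0.1,0],[0,0,0],[0,0,0],[0,0,0],[0,0,0]], "twist": [0,0,0,0,0,0,0,0]}' 255
```

```text
time: 7.0
tool_pos: [592.4, 182.6, 191.7]
tcp_rot: [3.129, -0.008, 1.588]
contact_force: [1.8, 0.8, -2.1]
grip_width: 44.1
time: 8.0
tool_pos: [527.4, 340.9, 189.6]
tcp_rot: [3.132, -0.006, 1.59]
contact_force: [1.1, 0.7, -1.3]
grip_width: 43.8
```

```bash
python3 - <<'E'
from h import *
np.set_printoptions(precision=1,suppress=True)
for n in ["wrist","scene"]:
    c=capture(n); save(c,n+"2.png")
    for l in ["pad_top","bowl_mid"]:
      for d in spot_point(n,l): P=toworld(c,d["position"]); print(n,l,d["score"],P,topix(c,P))
print(get_obs()["tool_pos"])
E
```

```text
wrist bowl_mid 0.97 [528.8 338.3 179.5] [276.5 260.4]
scene pad_top 0.79 [538.2 331.2  74. ] [418.2 288.8]
scene bowl_mid 0.97 [626.8 150.9  23.8] [312.5 279.5]
scene bowl_mid 0.93 [524.1 343.4 180.4] [440.  253.5]
scene bowl_mid 0.7 [ 645.8 -125.7   23.9] [212.5 215.9]
[526.8 341.8 189.7]
```

View pics/wrist2.png

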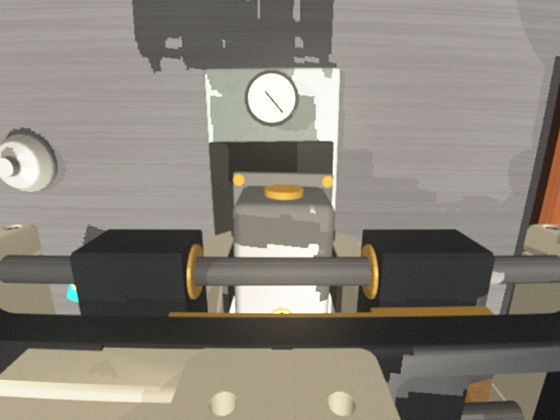

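View pics/scene2.png

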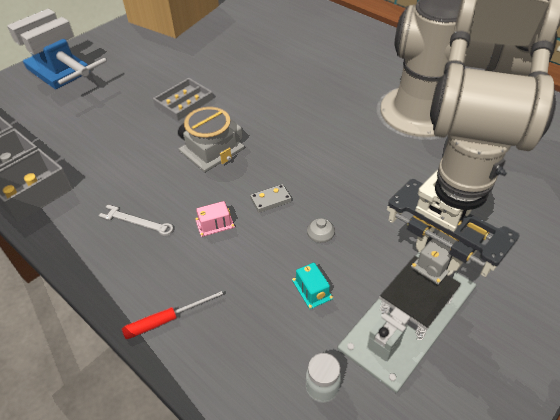

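The bowl is held level above the tester, with its plug end toward the gauge (-x). In the wrist picture the pad's -x edge is near row 142. I'll enlarge that to check the pad's y and yaw.

```bash
python3 - <<'E'
from h import *
a=cv2.imread("pics/wrist2.png")[60:210,180:370]
cv2.imwrite("pics/w2c.png",cv2.resize(a,None,fx=4,fy=4,interpolation=cv2.INTER_CUBIC))
E
```

```text
(no output)
```

View pics/w2c.png

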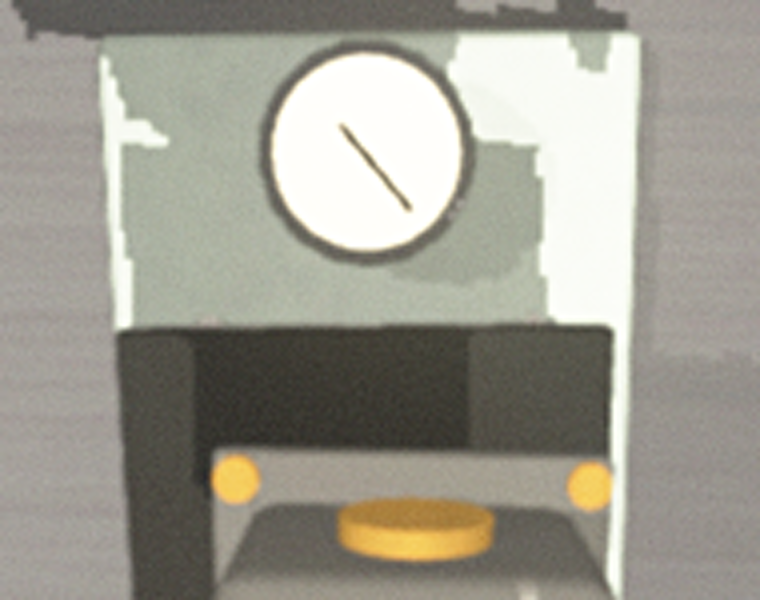

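```bash
python3 - <<'E'
from h import *
np.set_printoptions(precision=1,suppress=True)
c=capture("wrist")
def g(p,z): return onplane(c,(np.array(p)+.5)/4-.5+np.array((180,60)),z)[:2]
A,B=g((118,332),75),g((612,328),75); print(A,B,np.linalg.norm(A-B),"mid",(A+B)/2,np.degrees(np.arctan2(*(B-A)[::-1])))
print("left edge low",g((133,598),75))
for z in (0,10): print(g((102,38),z),g((638,38),z))
o=get_obs(); 
zb=o["tool_pos"][2]-33.1+5
P,Q=g((236,480),zb),g((590,487),zb); print("bolts",P,Q,np.linalg.norm(P-Q),np.degrees(np.arctan2(*(Q-P)[::-1])),(P+Q)/2)
print(o["tool_pos"],np.degrees(o["tcp_rot"]))
E
```

```text
[477.8 283.6] [475.1 381.5] 97.93670537369647 mid [476.5 332.6] 91.5574328689804
left edge low [532.7 284.6]
[412.3 265.2] [409.7 396.3]
[413.7 267.5] [411.2 394.6]
bolts [490.4 318.2] [490.4 365.4] 47.20428096893159 89.95570527646036 [490.4 341.8]
[526.8 341.9 189.6] [179.5  -0.3  91.2]
```

```bash
python3 -m handwheel '{"translation": [[0.07,-0.047,0],[0,0,-0.1],[0,0,-0.15],[0,0,-0.15],[0,0,-0.08],[0,0,-0.02],[0,0,0],[0,0,0]], "twist": [0,0,0,0,0,0,0,0]}' 255
python3 - <<'E'
from h import *
np.set_printoptions(precision=1,suppress=True)
for n in ["wrist","scene","side"]:
    c=capture(n); save(c,n+"3.png")
    for l in ["pad_top","bowl_mid"]:
      for d in spot_point(n,l)[:2]: P=toworld(c,d["position"]); print(n,l,d["score"],P,topix(c,P))
a=cv2.imread("pics/scene3.png")[200:350,340:540]; cv2.imwrite("pics/s3c.png",cv2.resize(a,None,fx=4,fy=4,interpolation=cv2.INTER_CUBIC))
a=cv2.imread("pics/side3.png")[110:210,130:270]; cv2.imwrite("pics/sd3c.png",cv2.resize(a,None,fx=5,fy=5,interpolation=cv2.INTER_CUBIC))
E
```

```text
time: 9.35
tool_pos: [538.2, 333.8, 109.9]
tcp_rot: [3.133, -0.006, 1.591]
contact_force: [-0.3, -0.2, -2.3]
grip_width: 44.4
wrist bowl_mid 0.65 [540.3 329.6 102.8] [273.3 264.2]
wrist bowl_mid 0.6 [635.3 156.2  20.9] [ 70.9 317.7]
scene pad_top 0.74 [537.4 333.   74.6] [419.3 289. ]
scene bowl_mid 0.9 [537.  335.7  99.1] [423.2 282.3]
scene bowl_mid 0.65 [ 644.8 -124.4   26.5] [213.1 215.2]
side pad_top 0.96 [535.4 338.1  73.8] [199.3 156.3]
side bowl_mid 0.98 [538.4 330.2 105.4] [201.1 146.1]
side bowl_mid 0.8 [631.6 151.8  21.8] [265.9 195.9]
```

View pics/s3c.png

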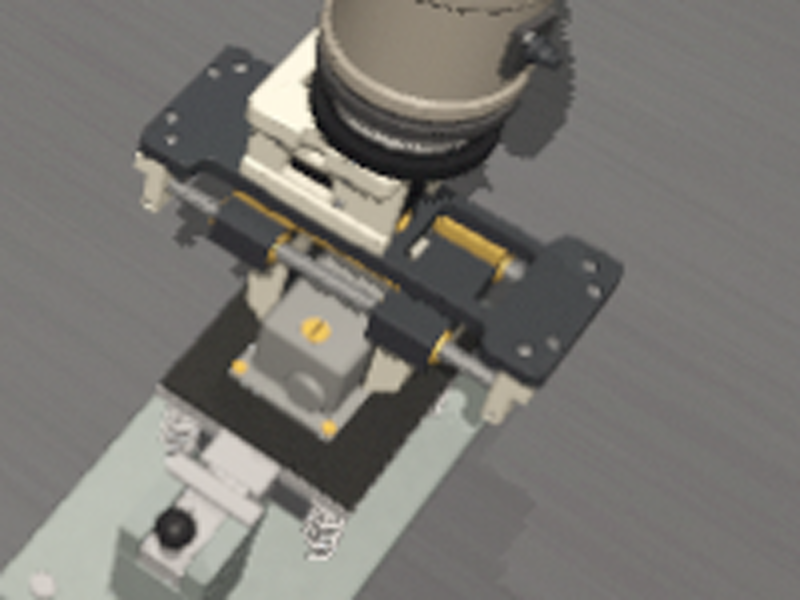

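View pics/sd3c.png

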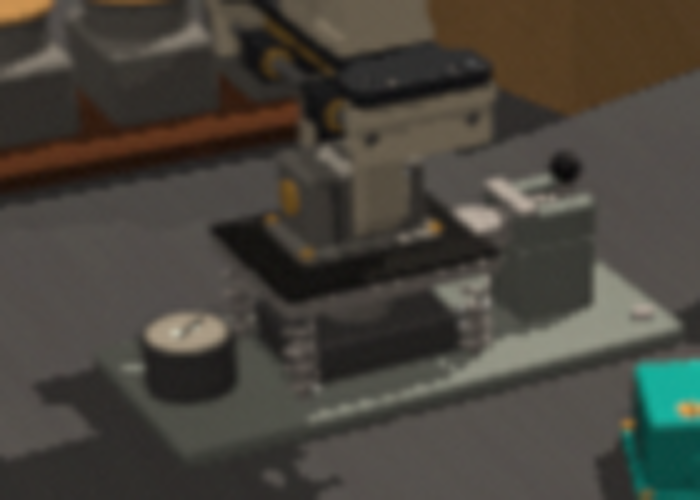

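Scene and side crops show the bowl centred and square on the pad, with the bolt knob still back. I'll lower until it touches.

```bash
python3 -m handwheel '{"translation": [[0,0,-0.02],[0,0,-0.02],[0,0,0],[0,0,0],[0,0,0],[0,0,0],[0,0,0],[0,0,0]], "twist": [0,0,0,0,0,0,0,0]}' 255
```

```text
time: 10.8
tool_pos: [538.0, 333.7, 107.4]
tcp_rot: [3.131, -0.006, 1.591]
contact_force: [-2.7, -0.7, 4.2]
grip_width: 44.1
```

```bash
python3 -m handwheel '{"translation": [[0,0,-0.03],[0,0,-0.03],[0,0,-0.03],[0,0,-0.03],[0,0,-0.02],[0,0,0],[0,0,0],[0,0,0]], "twist": [0,0,0,0,0,0,0,0]}' 255
```

```text
time: 11.8
tool_pos: [538.1, 333.8, 94.0]
tcp_rot: [3.127, -0.007, 1.591]
contact_force: [-4.8, -2.6, 10.2]
grip_width: 43.9
```

```bash
python3 -m handwheel '{"translation": [[0,0,-0.025],[0,0,-0.02],[0,0,0],[0,0,0],[0,0,0],[0,0,0],[0,0,0],[0,0,0]], "twist": [0,0,0,0,0,0,0,0]}' 255; python3 -m handwheel '{"translation": [[0,0,0],[0,0,0],[0,0,0],[0,0,0],[0,0,0],[0,0,0],[0,0,0],[0,0,0]], "twist": [0,0,0,0,0,0,0,0]}' 255
python3 - <<'E'
from h import *
np.set_printoptions(precision=1,suppress=True)
for n in ["scene","side"]:
    c=capture(n); save(c,n+"4.png")
    for l in ["pad_top","bowl_mid"]:
      for d in spot_point(n,l)[:2]: P=toworld(c,d["position"]); print(n,l,d["score"],P,topix(c,P))
a=cv2.imread("pics/scene4.png")[200:350,340:540]; cv2.imwrite("pics/s4c.png",cv2.resize(a,None,fx=4,fy=4,interpolation=cv2.INTER_CUBIC))
a=cv2.imread("pics/side4.png")[110:210,130:270]; cv2.imwrite("pics/sd4c.png",cv2.resize(a,None,fx=5,fy=5,interpolation=cv2.INTER_CUBIC))
E
```

```text
time: 12.8
tool_pos: [538.2, 333.8, 94.2]
tcp_rot: [3.124, -0.008, 1.591]
contact_force: [-1.3, -0.5, 2.6]
grip_width: 44.0
time: 13.8
tool_pos: [538.2, 333.8, 94.2]
tcp_rot: [3.124, -0.007, 1.591]
contact_force: [-2.6, -0.7, 4.7]
grip_width: 44.0
scene pad_top 0.88 [538.1 329.5  64. ] [416.5 291.2]
scene bowl_mid 0.67 [627.2 149.1  20.9] [311.6 280. ]
scene bowl_mid 0.65 [ 644.9 -124.3   23.7] [213.2 216. ]
side pad_top 0.65 [536.3 334.7  58.3] [200.5 162.1]
side pad_top 0.16 [533.2 333.4  81.9] [199.2 154.3]
side bowl_mid 0.93 [ 649.9 -127.1   21.6] [338.2 250.6]
side bowl_mid 0.59 [635.9 151.8  21.6] [267.4 195.6]
```

View pics/s4c.png

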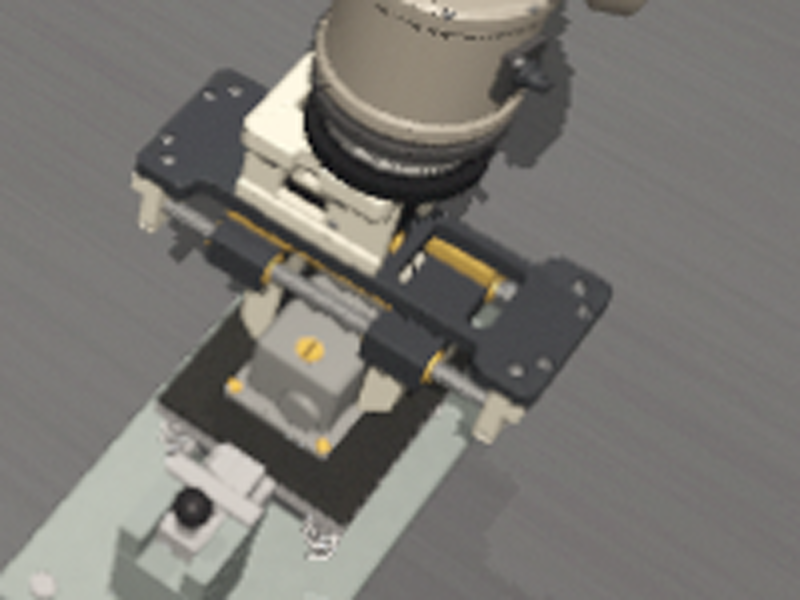

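View pics/sd4c.png

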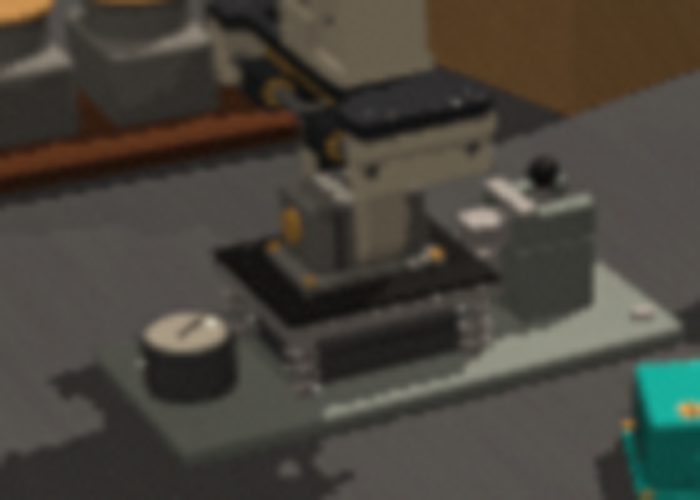

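The bolt knob has moved from crop pixel (175,528) to (190,505), so the bolt has slid. Next I measure how far.

```bash
python3 - <<'E'
from h import *
np.set_printoptions(precision=1,suppress=True)
c=capture("scene")
for n in ("scene3.png","scene4.png"):
    a=cv2.imread("pics/"+n)[310:345,370:400]; g=a.max(2)<60
    k,l,s,ce=cv2.connectedComponentsWithStats(g.astype(np.uint8))
    for i in range(1,k):
        if s[i,4]>20: print(n,s[i],ce[i]+[370,310],onplane(c,ce[i]+[370,310],97))
for n in ("scene3.png","scene4.png"):
    f=(175,528) if "3" in n else (190,505)
    print(onplane(c,(np.array(f)+.5)/4-.5+np.array((340,200)),97))
    f=(350,515) if "3" in n else (340,527)
    q=(np.array(f)+.5)/4-.5+np.array((340,200))
    for z in (75,61,57): print(z,onplane(c,q,z))
print(get_obs()["contact_force"],get_obs()["tool_pos"])
E
```

```text
scene3.png [ 9 17  9 10 53] [383.  331.8] [666.6 339.3  97. ]
scene4.png [13 12 10 10 53] [387.5 326.5] [653.1 339.2  97. ]
[665.9 339.5  97. ]
75 [598.  387.3  75. ]
61 [589.6 385.1  61. ]
57 [587.3 384.5  57. ]
[652.6 338.   97. ]
75 [605.9 387.3  75. ]
61 [597.7 385.1  61. ]
57 [595.3 384.4  57. ]
[-3.2 -1.4  4.8] [538.2 333.8  94.1]
```

The bolt has slid about 13.5 of 14 mm and the pad is about 14 mm down. I'll press a little further and hold once more to be sure the bolt is fully out.

```bash
python3 -m handwheel '{"translation": [[0,0,-0.03],[0,0,-0.03],[0,0,-0.015],[0,0,-0.015],[0,0,-0.015],[0,0,-0.015],[0,0,-0.015],[0,0,-0.015]], "twist": [0,0,0,0,0,0,0,0]}' 255; python3 -m handwheel '{"translation": [[0,0,-0.01],[0,0,-0.01],[0,0,-0.01],[0,0,-0.01],[0,0,-0.01],[0,0,-0.01],[0,0,0],[0,0,0]], "twist": [0,0,0,0,0,0,0,0]}' 255
python3 - <<'E'
from h import *
np.set_printoptions(precision=1,suppress=True)
c=capture("scene"); save(c,"scene5.png")
a=c["img"][310:345,370:400]; g=a.max(2)<60
k,l,s,ce=cv2.connectedComponentsWithStats(g.astype(np.uint8))
for i in range(1,k):
    if s[i,4]>20: print(s[i],onplane(c,ce[i]+[370,310],97))
E
```

```text
time: 15.15
tool_pos: [538.2, 333.8, 87.9]
tcp_rot: [3.116, -0.009, 1.591]
contact_force: [-7.2, -3.1, 18.5]
grip_width: 44.3
time: 16.15
tool_pos: [538.2, 333.7, 90.1]
tcp_rot: [3.111, -0.011, 1.59]
contact_force: [-3.4, -2.2, 11.5]
grip_width: 44.1
[13 12 10 10 52] [653.1 339.2  97. ]
```

The knob didn't move, so the bolt is fully out. I'll ease up onto the bolt, then open.

```bash
python3 -m handwheel '{"translation": [[0,0,0.01],[0,0,0.01],[0,0,0.005],[0,0,0],[0,0,0],[0,0,0],[0,0,0],[0,0,0]], "twist": [0,0,0,0,0,0,0,0]}' 255; python3 -m handwheel '{"translation": [[0,0,0],[0,0,0],[0,0,0],[0,0,0],[0,0,0],[0,0,0],[0,0,0],[0,0,0]], "twist": [0,0,0,0,0,0,0,0]}' 0
```

```text
time: 17.2
tool_pos: [538.4, 333.9, 94.3]
tcp_rot: [3.111, -0.011, 1.589]
contact_force: [-1.2, -0.6, 1.9]
grip_width: 43.6
time: 18.2
tool_pos: [538.6, 334.0, 93.6]
tcp_rot: [3.111, -0.011, 1.589]
contact_force: [-0.1, 0.1, 0.4]
grip_width: 91.9
```

```bash
python3 -m handwheel '{"translation": [[0,0,0.1],[0,0,0.2],[0,0,0.3],[0,0,0.3],[0,0,0.2],[-0.2,0,0],[-0.3,0,0],[-0.3,0,0]], "twist": [0,0,0,0,0,0,0,0]}' 0
python3 - <<'E'
from h import *
np.set_printoptions(precision=1,suppress=True)
for n in ["scene","side"]:
    c=capture(n); save(c,n+"6.png")
    for l in ["pad_top","bowl_mid"]:
      for d in spot_point(n,l)[:3]: P=toworld(c,d["position"]); print(n,l,d["score"],P,topix(c,P))
    if n=="scene":
        a=c["img"][310:345,370:400]; g=a.max(2)<60
        k,l,s,ce=cv2.connectedComponentsWithStats(g.astype(np.uint8))
        for i in range(1,k):
            if s[i,4]>20: print(s[i],onplane(c,ce[i]+[370,310],97))
a=cv2.imread("pics/scene6.png")[210:360,340:540]; cv2.imwrite("pics/s6c.png",cv2.resize(a,None,fx=4,fy=4,interpolation=cv2.INTER_CUBIC))
a=cv2.imread("pics/side6.png")[110:210,130:270]; cv2.imwrite("pics/sd6c.png",cv2.resize(a,None,fx=5,fy=5,interpolation=cv2.INTER_CUBIC))
E
```

```text
time: 19.2
tool_pos: [417.8, 333.2, 272.1]
tcp_rot: [3.102, -0.015, 1.586]
contact_force: [-0.1, 0.3, 0.9]
grip_width: 92.1
scene pad_top 0.95 [538.3 331.6  62.7] [417.3 292.3]
scene bowl_mid 0.81 [628.1 153.9  23.2] [313.2 280.9]
scene bowl_mid 0.72 [535.1 336.9  82.7] [422.7 286.9]
scene bowl_mid 0.6 [ 643.7 -124.9   24.7] [213.4 215.3]
[13 12 10 10 51] [653.1 339.2  97. ]
side pad_top 0.69 [532.  334.9  58.2] [198.9 162.4]
side bowl_mid 0.97 [ 646.5 -128.3   22.7] [337.3 250.9]
side bowl_mid 0.97 [634.8 150.4  19.3] [267.3 196.8]
side bowl_mid 0.95 [539.1 331.8  83.5] [201.4 153.6]
```

View pics/s6c.png

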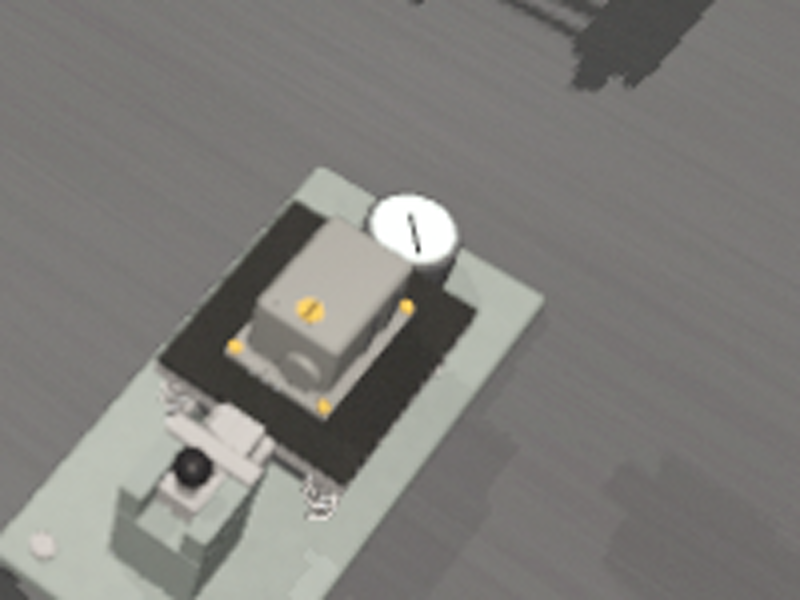

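View pics/sd6c.png

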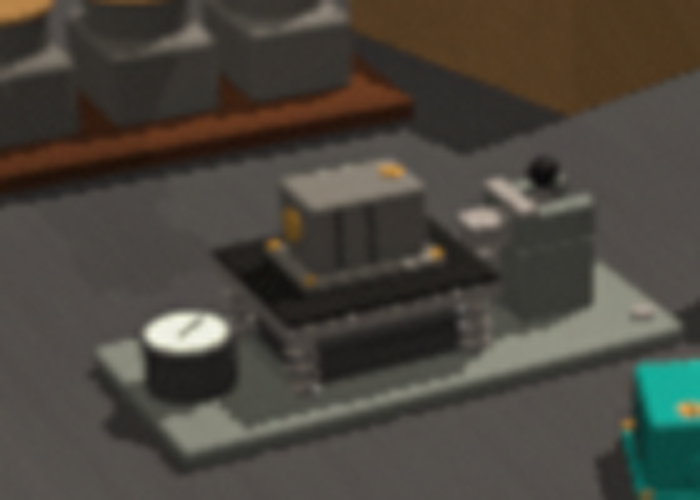

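The bowl stands flat, centred and square on the pad. The pad is down with the bolt out over the tongue, and the gripper is clear. I'm handing in.

```bash
python3 -c "
from plant import *
o=get_obs();print(o['time'],o['dq'],o['contact_force']);print(close_job())"
```

```text
19.5 [-8.71289834e-03  1.51099848e-02 -1.54022597e-03  3.96560468e-04
 -3.21623711e-05  7.55252486e-04] [-0.06741756 -0.36625124 -0.27908946]
the job is handed in; nothing more can be done
None
```

I set the grey float bowl on the middle of the pad and pressed it down through the grip. I held it until the bolt was out, let go and handed in at 19.5 s. No verdict was reported.

**Last checks after letting go:**
- **Bolt:** the knob had moved about 13.5 mm (x 666.6 to 653.1 mm). It did not move further when I pressed and held again, or after I let go, so the bolt was fully out.
- **Pad:** by the scene camera it rests about 12–14 mm down. The side network put it about 17 mm down, within its stated error but the one reading that disagreed.
- **Bowl:** it stands flat. The two networks put its centre about 6–8 mm from the pad's centre, close to their own error. The grip pose puts it within 2–3 mm and about 1° of square.
- **Robot:** the gripper was open and well clear, with contact force near zero.

**Not as planned:**
- My first press crept back to about 14 mm while the bolt was sliding, so I pressed deeper a second time to be sure.
- The tool tilted up to about 1.7° while pressing, but the final pictures show no tilt in the bowl.

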